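# Slide the gear case into the corner of the drilling plate

## Robot

A 6-joint arm with a two-finger parallel gripper is mounted at the origin on the work surface. World frame = base frame: x ahead of the robot, y to its left, z up, the work surface at z = 0. Lengths are in m, angles in rad, forces in N, time in s.
With the tool pointing down it reaches from about 0.3 to 0.75 m from the base axis. Payload 8.5 kg.
Tool frame: the origin (TCP) lies between the finger pads; the fingertips stand 17 mm ahead of it and the grasp point (between the pads) lies 2 mm behind it; z points along the fingers, y is the line along which they close (so a half turn about z gives the same grasp; the last joint's range is limited). The gripper opens to 88 mm and grips with 3 to 60 N. Pads are 18 mm wide; open, the fingers measure 123 mm over their backs; the gripper's body (75 mm by 187 mm) begins 45 mm behind the grasp point.
Start: joints at [-1.52, 0.381, 1.297, -0, 1.464, -0.215], TCP at [0.144, -0.531, 0.256] pointing down, gripper open.
Joint ranges: [-3.11, 3.11], [-0.89, 2.33], [0.22, 2.48], [-1.42, 4.56], [0.17, 2.85], [-2.88, 2.88]. Speed limits (rad/s): [2.39, 2.39, 3.14, 3.14, 3.14, 3.14].

## Interface

Orientations are given as a unit quaternion [x, y, z, w].
In Python, from workcell import telemetry, cams, r gives the robot as it stands.
- The arm moves only by the shell command python3 -m jog 'ROWS'. ROWS is JSON, a list of rows, each a list of 7 numbers: the shift along the world's x, y, z as a fraction of full scale, then the turn, a rotation vector about the world's x, y, z as a fraction of full scale, then the closure in counts, from 0 (fully open) to 255 (shut). A call has exactly 8 rows; each row is the pose to reach, as a shift and turn from the pose commanded when the call began, turning the shorter way round; what a row does not reach only later rows make up. Full scale, the value 1, is 0.4 m for a shift and pi rad for a turn. A row lasts 1/8 s, in which the tool goes at most 62.5 mm and 10.7 degrees, less where a joint would pass 70% of its speed; a pose out of reach is approached as far as the arm can. A call with a number of a shift or a turn outside -1 to 1 is refused whole. A call with a gripper value outside its range is refused whole. The fingers move at their own pace and stop on an object; the grip force is fixed at half the most. Time passes only in rows, so rows that repeat a pose let the fingers close, or fill a call up. It gives the time, the measured TCP pose, the force, the opening and the grip force at its end, in the units of the state.
- telemetry.observe(): the state, without advancing time (a new reading comes with each control period).
- cams.snapshot(name): name is "scene" or "top"; returns a dict with "image" (400x640x3 uint8, blue, green, red), "vfov" (degrees; the focal length in pixels is half the picture's height over the tangent of half this angle, whatever the lens; pixels are square), "cx", "cy" (the principal point, pixels), "k1" (the pictures are not rectified: a ray, as slopes to the right and down, at radius r is drawn at 1 + k1 r^2 times it, then the intrinsics apply), "rvec" (rotation vector, rad) and "tvec" (3), from world to camera coordinates, as OpenCV has them. Camera axes: x right, y down, z forward; pixel columns grow to the right and rows downward; lengths in m; the calibration is good to about 2 mm. A picture is of the moment at which its call begins. There is no depth.
- r.sign_off(): hands the job in; it is judged then, once.
The state is a dict: "clock": time; "joints": joint angles; "dq": joint speeds; "joint_efforts": joint torques, N m; "position": TCP position; "eef_rot": TCP orientation; "force": force on the tool from outside, world axes, zero at the start; "moment": the same for the moment, N m; "opening": finger opening in m; "finger_force": force on a finger pad.
Only numpy, scipy, OpenCV 4.12 (cv2) and the standard library are available. Lean on these libraries where they do the work, as an engineer would, in place of code of your own. Each camera call takes 0.05 s, during which the arm holds its last target. There are 200 camera calls.

## Task

With the fingertips, slide the aluminium gear case over the drilling plate until its far long side lies flush along the fence and its left end butts against the end stop, ready for its rivets to be drilled out. Only push it: keep it flat on the plate, never lifted or tipped. Leave the bearing, driver, bottle and screwdriver where they are, and finish with the fingers clear.

Things in the scene. Friction and masses are not known exactly. Their poses are not given: they have to be found in the camera images.
- gear_case: Loose closed aluminium box, grey cover, 4 rivets, 92 (x) by 130 (y) by 34 mm high, upright sides, edges rounded 3 mm, cover inset 4 mm above 30 mm; on top a boss 42 mm across, 5 mm high, and shaft end (42 mm up). 0.5 to 1 kg, slides at 2 to 8 N. Origin: centre of underside, on the plate top, z = 0.012. x: to its far long side; y: to its left end. Starts askew by up to 0.4 rad.
- far_left_corner (a point): On the gear case, the far left upright edge (x +46, y +65 mm from the case's origin), 15 mm above its underside.
- far_right_corner (a point): On the gear case, the far right upright edge (x +46, y -65 mm from the case's origin), 15 mm above its underside.
- plate: Fixed blackened steel drilling plate, 270 mm (its x) by 440 mm (its y), 12 mm thick. Origin: centre of its underside on the bench. It may stand turned by up to 0.18 rad about the vertical.
- fence (a point): Middle of the foot of the fence's front face, at the plate's top (z = 0.012, plate x +80 mm). Fence: fixed bright steel bar, 22 mm high above the plate, 24 mm thick, over the full 440 mm width. Axes as the plate's: x away from the robot, square to the fence; y along the fence to the left.
- end_stop: Fixed steel stop left of the case, at a new place along the fence each time: block 22 mm thick (y), reaching 64 mm out from the fence (6 mm chip gap at the fence), 32 mm high above the plate; strap over the fence with a black knob, top 53 mm above the plate. Origin: on its contact face (looks right, to -y), at the fence line and plate top; axes as the plate's.
- bearing: Bystander: loose steel ball bearing, 42 mm across, 13 mm high, lying on the front left part of the plate. Origin: centre of its underside.
- driver: Bystander: cordless impact driver standing on its battery on the bench, left of the plate; foot 118 (its x) by 76 mm, 223 mm high, its nose pointing away from the plate and reaching 133 mm from its middle along its -x. Origin: centre of its underside.
- bottle: Bystander: upright drinks bottle, 64 mm across, 200 mm high, on the bench left of the plate (it and the driver may change places). Origin: centre of its underside.
- screwdriver: Bystander: screwdriver lying on the bench right of the plate, handle to its -x, about 200 mm long. Origin near its middle.
Mind the look-alikes: they are no part of the job. Of the things like the gear_case, leave any that is red; of the rest the smaller one is meant.

How it is judged:
By the outcome, as a careful person would: the job done as asked, in the order asked, and still so for the second after the job is handed in, with the robot touching nothing.
It also fails if it takes over 58 s, if anything falls off the work surface, if the arm or the gripper's body presses on something with over 40 N, if the wrist force passes 120 N, or if a joint passes its speed limit or range.

## Working session

There is one attempt and no reset: what is moved stays moved. The work goes in short steps, Python scripts to look and compute and a shell command to move; the robot and the scene stay as the last step left them, time stands still between calls to the robot, and variables do not carry over. Pictures are saved under pics/ and viewed, at most 10 in all, crops included, and the job is handed in when it is done.

```bash
ls; mkdir -p pics; cat > h.py <<'E'
import numpy as np, cv2
from workcell import telemetry, cams, r
def snap(n):
    s=cams.snapshot(n); return s
def proj(s,P):
    P=np.atleast_2d(P).astype(float); R=cv2.Rodrigues(np.array(s["rvec"],float))[0]
    c=P@R.T+np.array(s["tvec"]); f=200/np.tan(np.radians(s["vfov"])/2)
    q=c[:,:2]/c[:,2:]; q=q*(1+s["k1"]*(q**2).sum(1,keepdims=True))
    return q*f+[s["cx"],s["cy"]]
def unproj(s,uv,z):
    uv=np.atleast_2d(uv).astype(float); f=200/np.tan(np.radians(s["vfov"])/2)
    d=(uv-[s["cx"],s["cy"]])/f; q=d.copy()
    for _ in range(30): q=d/(1+s["k1"]*(q**2).sum(1,keepdims=True))
    R=cv2.Rodrigues(np.array(s["rvec"],float))[0]; C=-R.T@np.array(s["tvec"])
    w=np.c_[q,np.ones(len(q))]@R
    return C+w*((z-C[2])/w[:,2:])
E
python3 - <<'E'
from h import *
for n in("top","scene"):
    s=snap(n); cv2.imwrite(f"pics/{n}0.png",s["image"]); print(n,{k:v for k,v in s.items() if k!="image"})
o=telemetry.observe(); print(o)
E
```

```text
pics
top {'vfov': 46.47322802930376, 'cx': 318.54933932576415, 'cy': 195.55956769243602, 'k1': 0.043464752130410504, 'rvec': array([ 2.05666362, -2.13903824,  0.2447727 ]), 'tvec': array([0.01513921, 0.48547709, 1.16376927])}
scene {'vfov': 44.16310959721157, 'cx': 318.1113387874061, 'cy': 206.42693342888734, 'k1': -0.14113121660030636, 'rvec': array([ 1.04951822,  2.33900015, -1.1115134 ]), 'tvec': array([ 0.33062475, -0.18054587,  1.79378616])}
{'clock': 0.1, 'joints': array([-1.52028230e+00,  3.81118067e-01,  1.29811743e+00,  2.16945107e-05,
        1.46355360e+00, -2.15304679e-01]), 'dq': array([-5.67523996e-04, -7.30017483e-05, -3.06168392e-03, -2.07852989e-03,
        9.72821547e-04,  2.55294325e-04]), 'joint_efforts': array([ 2.31567057e-03, -4.38649714e+01, -2.24909449e+01,  7.14159245e-02,
        3.42671620e-02, -6.78647393e-05]), 'position': array([ 0.1444743 , -0.53047398,  0.25522794]), 'eef_rot': array([ 9.91180524e-01,  1.32517213e-01,  5.99826619e-05, -5.95305694e-04]), 'force': array([-0.89559641,  0.34116334,  0.51613036]), 'moment': array([-0.01680302,  0.0042851 , -0.01003074]), 'finger_force': 0.0, 'opening': 0.08822328723401515}
```

View pics/top0.png

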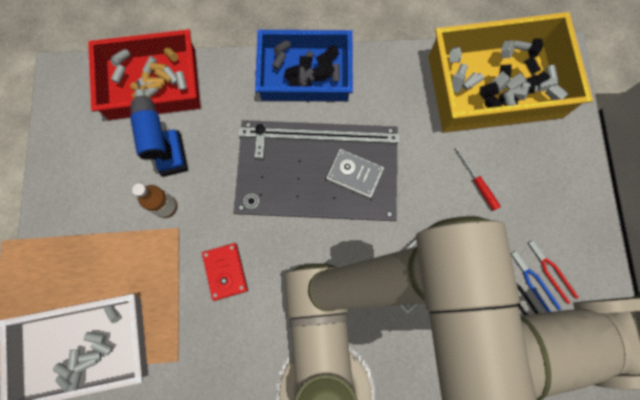

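View pics/scene0.png

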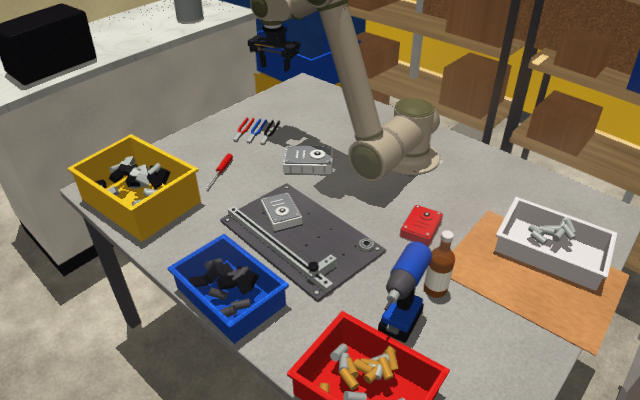

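The top view shows the plate at about (235–398, 122–220), with the fence along its top edge, the stop at (260,145), the bearing at (251,200) and a grey case at (355,173). The red case is at (225,271). The scene view shows a second grey case off the plate at (307,158). I'll zoom in for the corners.

```bash
python3 - <<'E'
from h import *
a=cv2.imread("pics/top0.png")[115:225,230:405]
cv2.imwrite("pics/c1.png",cv2.resize(a,None,fx=4.5,fy=4.5,interpolation=cv2.INTER_CUBIC))
b=cv2.imread("pics/scene0.png")[140:300,215:390]
cv2.imwrite("pics/c2.png",cv2.resize(b,None,fx=3.7,fy=3.7,interpolation=cv2.INTER_CUBIC))
E
```

```text
(no output)
```

View pics/c1.png

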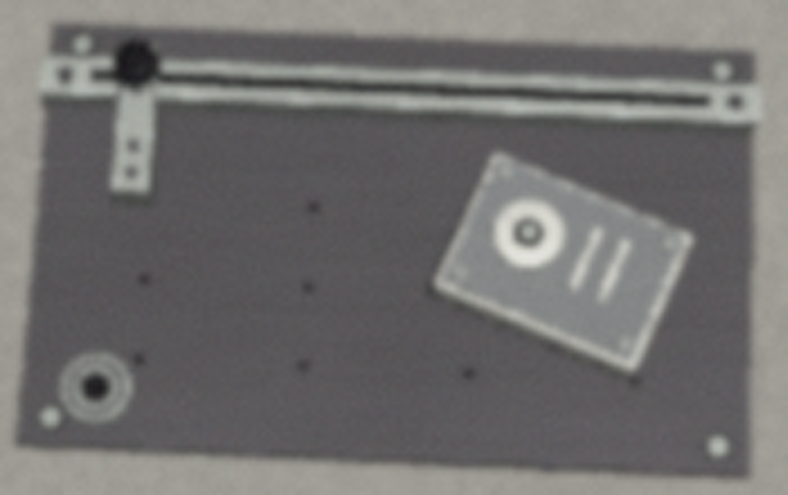

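View pics/c2.png

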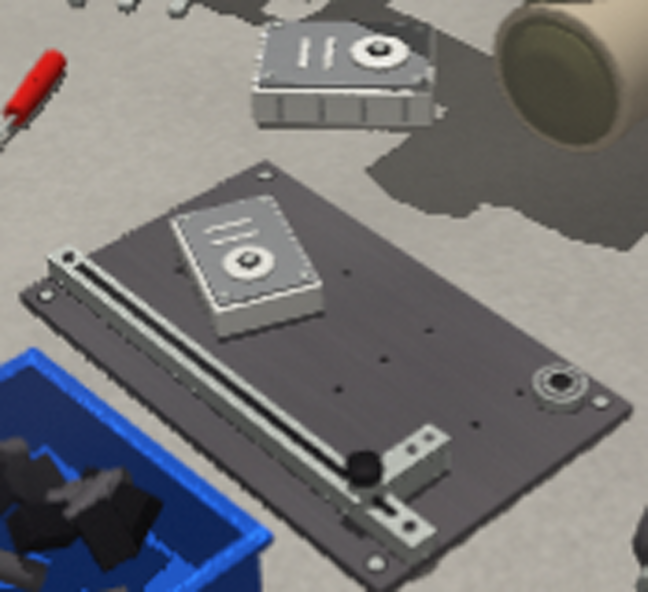

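c1 shows these pixel positions (crop):
- Plate corners: (52,22), (755,50), (750,478), (17,446).
- Case rim corners: (497,152), (693,237), (634,371), (435,286).
- Fence front top edge: (42,97) to (760,123).
- Stop's right edge: (150,192) to (155,110).

c2 confirms the case lies on the plate, with the larger look-alike behind it on the bench.

```bash
cat >> h.py <<'E'
def ang(v): return np.arctan2(v[1],v[0])
E
python3 - <<'E'
from h import *
s=snap("top")
U=lambda p,z: unproj(s,(np.array(p,float)+.5)/4.5-.5+[230,115],z)
np.set_printoptions(precision=4,suppress=True)
P=U([(52,22),(755,50),(750,478),(17,446)],.012); print("plate",P[:,:2].tolist(),[np.linalg.norm(P[i]-P[(i+1)%4]) for i in range(4)])
c=P.mean(0); print("center",c)
C=U([(497,152),(693,237),(634,371),(435,286)],.042); print("case",C[:,:2],[np.linalg.norm(C[i]-C[(i+1)%4]) for i in range(4)],C.mean(0))
d=(C[0]-C[1])+(C[3]-C[2]); print("case yaw",ang(d)-np.pi/2)
F=U([(42,97),(760,123)],.034); print("fence",F, np.linalg.norm(F[0]-F[1]),"yaw",ang(F[0]-F[1])-np.pi/2)
e=(P[0]-P[1])+(P[3]-P[2]); print("plate yaw",ang(e)-np.pi/2)
S=U([(150,192),(155,105),(109,190)],.044); print("stop",S)
yw=ang(F[0]-F[1])-np.pi/2; ux=np.array([np.cos(yw),np.sin(yw)]);uy=np.array([-ux[1],ux[0]])
for n,A in(("case",C),("fence",F),("stop",S),("boss",U([(529,233)],.054)),("bear",U([(96,387)],.025))):
    q=(A-c)[:,:2]; print(n,"plate frame",np.c_[q@ux,q@uy])
# model-projected check, scene view of case
E
```

```text
plate [[0.7254509827499791, 0.2056201447205479], [0.6889385017579097, -0.23328749102124274], [0.4184657751885409, -0.20947387611729285], [0.45518330516935923, 0.22688428841476438]] [np.float64(0.4404237436613115), np.float64(0.2715190307743864), np.float64(0.43790024521765025), np.float64(0.2711028980882908)]
center [ 0.572  -0.0026  0.012 ]
case [[ 0.6184 -0.0674]
 [ 0.5602 -0.1817]
 [ 0.4796 -0.1413]
 [ 0.5361 -0.0265]] [np.float64(0.12817115204239107), np.float64(0.09015912747022675), np.float64(0.12791940948191727), np.float64(0.09186090190597626)] [ 0.5486 -0.1042  0.042 ]
case yaw -0.4641557896174553
fence [[ 0.6675  0.2082  0.034 ]
 [ 0.633  -0.2285  0.034 ]] 0.4380980745025613 yaw -0.07865507437775054
plate yaw -0.08347162075358705
stop [[0.6008 0.1419 0.044 ]
 [0.6559 0.1382 0.044 ]
 [0.603  0.1664 0.044 ]]
case plate frame [[ 0.0513 -0.061 ]
 [ 0.0023 -0.1795]
 [-0.0812 -0.1455]
 [-0.0339 -0.0267]]
fence plate frame [[ 0.0786  0.2176]
 [ 0.0786 -0.2205]]
stop plate frame [[0.0173 0.1463]
 [0.0725 0.1469]
 [0.0176 0.1709]]
boss plate frame [[-0.0026 -0.0811]]
bear plate frame [[-0.0994  0.173 ]]
```

```bash
cat >> h.py <<'E'
yw=-0.081; c=np.array([.572,-.0026]); ux=np.array([np.cos(yw),np.sin(yw)]);uy=np.array([-ux[1],ux[0]])
def W(a,b): return c+a*ux+b*uy
def Pf(p): q=np.asarray(p)[...,:2]-c; return np.stack([q@ux,q@uy],-1)
def st():
    from scipy.spatial.transform import Rotation as R
    o=telemetry.observe(); t=R.from_quat(o["eef_rot"]).as_matrix()[:,1]
    print("t",round(o["clock"],2),"plate",Pf(o["position"]).round(4),"pos",o["position"].round(4),"yaxis-plate",round(ang(t)-yw,3),"F",o["force"].round(1))
    return o
E
python3 - <<'E'
from h import *
s=snap("scene"); p=(np.array([(255,125),(435,125),(253,90)],float)+.5)/3.7-.5+[215,140]
print(unproj(s,p[:2],0.005),unproj(s,p[2:],.035))
o=st(); t=W(-.125,-.09); print(t,(np.r_[t,.037]-o["position"])/.4, "turn",-0.348/np.pi)
print("scene case top check", proj(s,np.r_[W(.0513,-.061),.042]), (np.array([216,308])+.5)/3.7-.5+[215,140])
E
```

```text
[[ 0.38051003 -0.26414939  0.005     ]
 [ 0.2689705  -0.13747671  0.005     ]] [[ 0.37073142 -0.27451658  0.035     ]]
t 0.2 plate [-0.3834 -0.5608] pos [ 0.1444 -0.5305  0.2554] yaxis-plate -1.224 F [-0.3 -0.7  0.4]
[ 0.44012781 -0.08219098] [ 0.73920333  1.12085678 -0.54597292] turn -0.11077184039195916
scene case top check [[273.19380651 224.13558018]] [273.01351351 222.87837838]
```

```bash
python3 -m jog '[[0.1,0.15,0,0,0,-0.03,0],[0.2,0.3,0,0,0,-0.06,0],[0.3,0.45,0,0,0,-0.09,0],[0.4,0.6,0,0,0,-0.11,0],[0.5,0.75,0,0,0,-0.11,0],[0.6,0.9,0,0,0,-0.11,0],[0.66,1,0,0,0,-0.11,0],[0.66,1,0,0,0,-0.11,0]]'; python3 -c "
from h import *
o=st(); print((np.r_[W(-.125,-.09),.037]-o['position'])/.4)"
```

```text
clock: 1.2
position: [0.4092, -0.1283, 0.2558]
eef_rot: [0.999, -0.039, 0.0, -0.0]
force: [-0.0, -0.1, 0.1]
opening: 0.088
finger_force: 0.0
t 1.2 plate [-0.1521 -0.1385] pos [ 0.4092 -0.1283  0.2558] yaxis-plate -1.568 F [-0.  -0.1  0.1]
[ 0.07723861  0.11538259 -0.54708178]
```

```bash
python3 -m jog '[[0.08,0.115,0,0,0,0,0],[0.08,0.115,-0.1,0,0,0,0],[0.08,0.115,-0.2,0,0,0,0],[0.08,0.115,-0.3,0,0,0,0],[0.08,0.115,-0.4,0,0,0,0],[0.08,0.115,-0.5,0,0,0,0],[0.08,0.115,-0.545,0,0,0,0],[0.08,0.115,-0.545,0,0,0,0]]'; python3 -c "
from h import *
o=st(); print((W(-.06,-.09)-W(-.125,-.09))/.4)"
```

```text
clock: 2.2
position: [0.44, -0.0845, 0.0369]
eef_rot: [0.999, -0.04, -0.001, -0.001]
force: [-0.3, -0.5, -0.3]
opening: 0.088
finger_force: 0.0
t 2.2 plate [-0.1249 -0.0923] pos [ 0.44   -0.0845  0.0369] yaxis-plate -1.57 F [-0.3 -0.5 -0.3]
[ 0.16196721 -0.01314811]
```

```bash
python3 -m jog '[[0.025,-0.002,0,0,0,0,0],[0.05,-0.004,0,0,0,0,0],[0.07,-0.006,0,0,0,0,0],[0.09,-0.007,0,0,0,0,0],[0.11,-0.009,0,0,0,0,0],[0.13,-0.0105,0,0,0,0,0],[0.15,-0.012,0,0,0,0,0],[0.15,-0.012,0,0,0,0,0]]'; python3 -c "
from h import *
o=st(); s=snap('top'); a=s['image'][115:225,230:405]
cv2.imwrite('pics/c3.png',cv2.resize(a,None,fx=4.5,fy=4.5,interpolation=cv2.INTER_CUBIC))"
```

```text
clock: 3.2
position: [0.5009, -0.0896, 0.0378]
eef_rot: [0.999, -0.04, 0.0, 0.0]
force: [-0.5, -0.9, -0.3]
opening: 0.0883
finger_force: 0.0
t 3.2 plate [-0.0639 -0.0924] pos [ 0.5009 -0.0896  0.0378] yaxis-plate -1.569 F [-0.5 -0.9 -0.3]
```

View pics/c3.png

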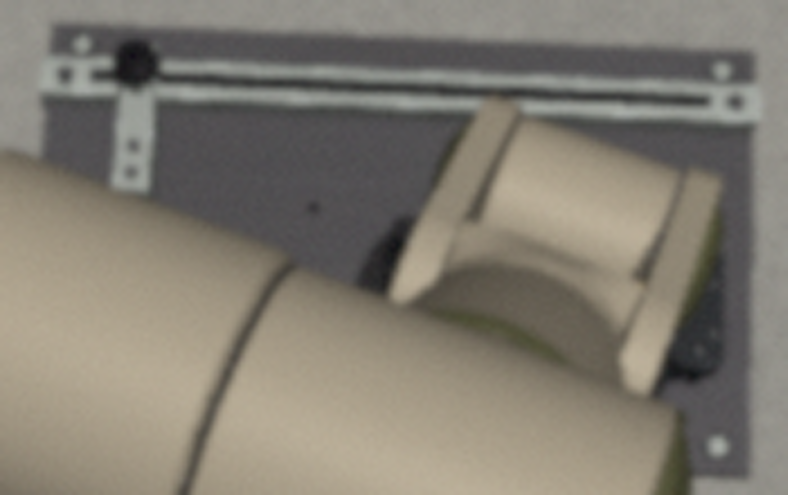

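The top view is now blocked by the arm: only the stop and part of the fence are visible, and the case is hidden. I'll carry on pushing by position and force, then look from the scene camera.

```bash
python3 -m jog '[[0.015,-0.001,0,0,0,0,0],[0.03,-0.0025,0,0,0,0,0],[0.045,-0.0035,0,0,0,0,0],[0.06,-0.005,0,0,0,0,0],[0.075,-0.006,0,0,0,0,0],[0.09,-0.007,0,0,0,0,0],[0.09,-0.007,0,0,0,0,0],[0.09,-0.007,0,0,0,0,0]]'; python3 -c "
from h import *
o=st(); s=snap('scene'); a=s['image'][140:300,215:390]
cv2.imwrite('pics/c4.png',cv2.resize(a,None,fx=3.7,fy=3.7,interpolation=cv2.INTER_CUBIC))"
```

```text
clock: 4.25
position: [0.5369, -0.0922, 0.0379]
eef_rot: [0.999, -0.04, 0.001, 0.0]
force: [-0.0, -0.0, 0.2]
opening: 0.0881
finger_force: 0.0
t 4.25 plate [-0.0277 -0.0922] pos [ 0.5369 -0.0922  0.0379] yaxis-plate -1.569 F [-0.  -0.   0.2]
```

View pics/c4.png

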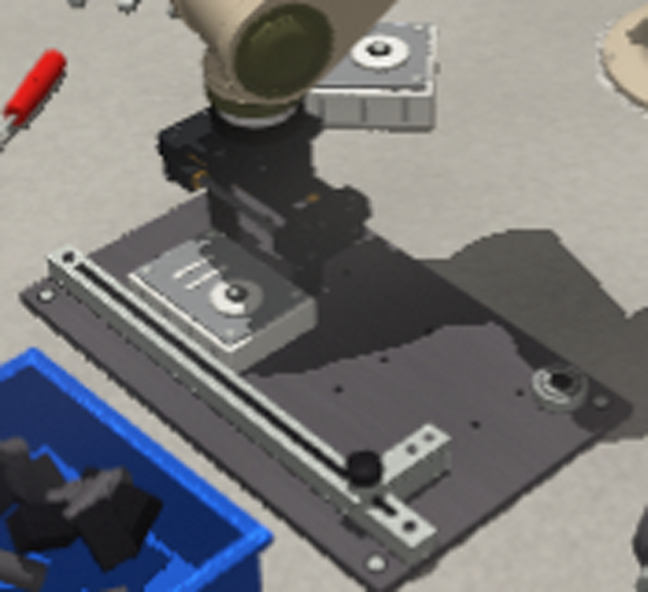

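The case is square and about 6 mm short of the fence, with both fingers on its near side. Its far-left rim corner is at crop (232,352). I'll close the gap.

```bash
python3 -m jog '[[0.003,0,0,0,0,0,0],[0.006,-0.0005,0,0,0,0,0],[0.009,-0.0005,0,0,0,0,0],[0.011,-0.001,0,0,0,0,0],[0.013,-0.001,0,0,0,0,0],[0.015,-0.001,0,0,0,0,0],[0.017,-0.0015,0,0,0,0,0],[0.017,-0.0015,0,0,0,0,0]]'; python3 -c "
from h import *
o=st()"
```

```text
clock: 5.3
position: [0.5421, -0.0925, 0.0378]
eef_rot: [0.999, -0.04, -0.001, -0.0]
force: [-7.0, -0.0, 6.0]
opening: 0.0879
finger_force: 3.5
t 5.3 plate [-0.0225 -0.092 ] pos [ 0.5421 -0.0925  0.0378] yaxis-plate -1.569 F [-7. -0.  6.]
```

```bash
python3 -m jog '[[0.002,0,0,0,0,0,0],[0.004,0,0,0,0,0,0],[0.004,0,0,0,0,0,0],[0.004,0,0,0,0,0,0],[0.0,0,0,0,0,0,0],[-0.05,0.004,0,0,0,0,0],[-0.1,0.008,0,0,0,0,0],[-0.1,0.008,0,0,0,0,0]]'; python3 -c "
from h import *
o=st(); s=snap('scene'); a=s['image'][190:290,225:345]
cv2.imwrite('pics/c5.png',cv2.resize(a,None,fx=6,fy=6,interpolation=cv2.INTER_CUBIC))"
```

```text
clock: 6.3
position: [0.5028, -0.0896, 0.0379]
eef_rot: [0.999, -0.04, -0.0, -0.0]
force: [0.5, -0.1, -0.7]
opening: 0.0879
finger_force: 0.0
t 6.3 plate [-0.0619 -0.0923] pos [ 0.5028 -0.0896  0.0379] yaxis-plate -1.57 F [ 0.5 -0.1 -0.7]
```

View pics/c5.png

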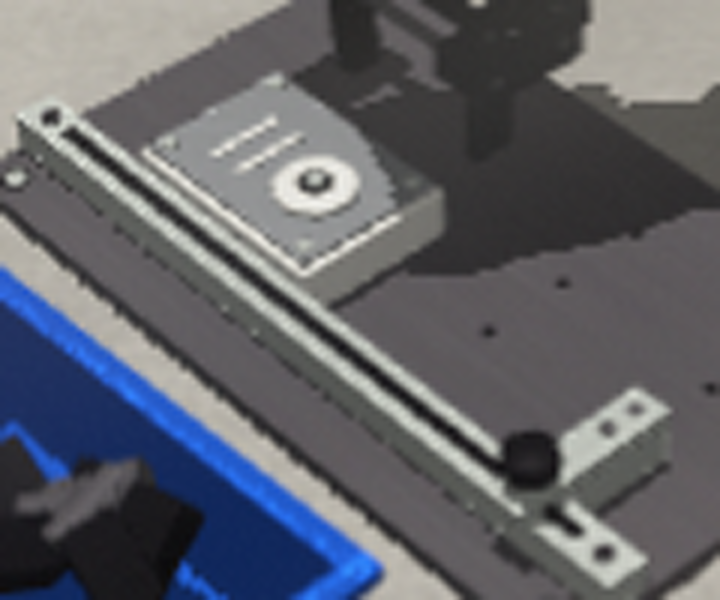

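The far side now lies along the fence, with rim corners at crop (303,275) on the left and (143,150) on the right. The fingers are clear. Next I'll measure the case's right end and plan the push to the left.

```bash
python3 -c "
from h import *
s=snap('scene'); print(Pf(unproj(s,(np.array([(303,275),(143,150),(442,192)])+.5)/6-.5+[225,190],.042)))
o=st()
print('to right of case hi', (W(.03,-.21)-o['position'][:2])/.4)"
```

```text
[[ 0.0785977  -0.01946524]
 [ 0.07759308 -0.14650499]
 [-0.00948653 -0.0184702 ]]
t 6.4 plate [-0.0605 -0.0926] pos [ 0.5042 -0.09    0.038 ] yaxis-plate -1.57 F [-0.1 -0.3 -0.3]
to right of case hi [ 0.201757   -0.31091771]
```

```bash
python3 -m jog '[[0,0,0.12,0,0,0,140],[0,0,0.25,0,0,0.05,140],[0.03,-0.05,0.25,0,0,0.1,140],[0.06,-0.1,0.25,0,0,0.15,140],[0.1,-0.16,0.25,0,0,0.2,140],[0.14,-0.22,0.25,0,0,0.25,140],[0.17,-0.27,0.25,0,0,0.3,140],[0.2,-0.3,0.25,0,0,0.35,140]]'; python3 -c "
from h import *
o=st(); print(o['joints'].round(2)); print((np.r_[W(.03,-.197),.037]-o['position'])/.4)"
```

```text
clock: 7.4
position: [0.5845, -0.2109, 0.1377]
eef_rot: [0.872, 0.49, 0.0, 0.0]
force: [-0.7, 0.0, -0.1]
opening: 0.0395
finger_force: 0.0
t 7.4 plate [ 0.0293 -0.2066] pos [ 0.5845 -0.2109  0.1377] yaxis-plate -0.465 F [-0.7  0.  -0.1]
[-0.54  0.6   1.27  0.    1.27  0.01]
[ 0.00372816  0.02373573 -0.25171799]
```

```bash
python3 -m jog '[[0.004,0.024,0,0,0,0.05,140],[0.004,0.024,0,0,0,0.1,140],[0.004,0.024,0,0,0,0.148,140],[0.004,0.024,-0.05,0,0,0.148,140],[0.004,0.024,-0.12,0,0,0.148,140],[0.004,0.024,-0.19,0,0,0.148,140],[0.004,0.024,-0.25,0,0,0.148,140],[0.004,0.024,-0.25,0,0,0.148,140]]'; python3 -c "
from h import *
o=st(); print((W(.03,-.01)-W(.03,-.197))/.4); print((W(.03,-.1)-W(.03,-.197))/.4)"
```

```text
clock: 8.4
position: [0.5849, -0.1999, 0.0363]
eef_rot: [0.737, 0.676, -0.0, -0.001]
force: [-1.1, 0.9, 0.1]
opening: 0.04
finger_force: 0.0
t 8.4 plate [ 0.0288 -0.1956] pos [ 0.5849 -0.1999  0.0363] yaxis-plate -0.005 F [-1.1  0.9  0.1]
[0.03782611 0.4659672 ]
[0.01962103 0.24170491]
```

```bash
python3 -m jog '[[0.0025,0.03,0,0,0,0,140],[0.005,0.06,0,0,0,0,140],[0.0073,0.09,0,0,0,0,140],[0.0097,0.12,0,0,0,0,140],[0.0122,0.15,0,0,0,0,140],[0.0146,0.18,0,0,0,0,140],[0.017,0.21,0,0,0,0,140],[0.0195,0.24,0,0,0,0,140]]' && python3 -m jog '[[0.0025,0.03,0,0,0,0,140],[0.005,0.06,0,0,0,0,140],[0.0073,0.09,0,0,0,0,140],[0.0097,0.12,0,0,0,0,140],[0.0122,0.15,0,0,0,0,140],[0.0146,0.18,0,0,0,0,140],[0.017,0.21,0,0,0,0,140],[0.017,0.21,0,0,0,0,140]]'; python3 -c "
from h import *
o=st(); s=snap('scene'); a=s['image'][190:290,225:345]
cv2.imwrite('pics/c6.png',cv2.resize(a,None,fx=6,fy=6,interpolation=cv2.INTER_CUBIC))"
```

```text
clock: 9.4
position: [0.5931, -0.104, 0.0384]
eef_rot: [0.737, 0.676, -0.0, 0.001]
force: [-0.8, -5.7, 2.8]
opening: 0.0398
finger_force: 2.7
clock: 10.4
position: [0.5995, -0.0191, 0.038]
eef_rot: [0.737, 0.676, 0.0, 0.0]
force: [0.4, 0.3, 0.0]
opening: 0.0398
finger_force: 0.0
t 10.4 plate [ 0.0288 -0.0142] pos [ 0.5995 -0.0191  0.038 ] yaxis-plate -0.004 F [0.4 0.3 0. ]
```

View pics/c6.png

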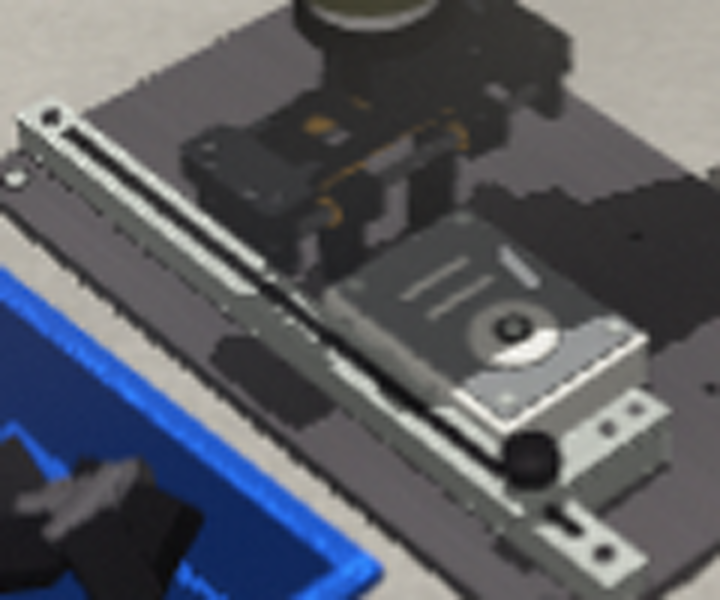

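The case has stayed along the fence and sits about 20 mm short of the stop, with its far-left rim corner at crop (508,428). I'll close in gently.

```bash
python3 -m jog '[[0.0006,0.008,0,0,0,0,140],[0.0013,0.016,0,0,0,0,140],[0.002,0.024,0,0,0,0,140],[0.0025,0.032,0,0,0,0,140],[0.003,0.038,0,0,0,0,140],[0.0035,0.043,0,0,0,0,140],[0.0038,0.047,0,0,0,0,140],[0.004,0.05,0,0,0,0,140]]'; python3 -c "
from h import *
o=st()"
```

```text
clock: 11.45
position: [0.601, 0.0, 0.0377]
eef_rot: [0.737, 0.676, -0.0, -0.0]
force: [-0.5, -2.3, -0.9]
opening: 0.0401
finger_force: 1.4
t 11.45 plate [0.0287 0.005 ] pos [0.601  0.     0.0377] yaxis-plate -0.005 F [-0.5 -2.3 -0.9]
```

```bash
python3 -m jog '[[0.0002,0.002,0,0,0,0,140],[0.0003,0.004,0,0,0,0,140],[0.0005,0.006,0,0,0,0,140],[0.0006,0.008,0,0,0,0,140],[0.0008,0.009,0,0,0,0,140],[0.0008,0.010,0,0,0,0,140],[0.0009,0.011,0,0,0,0,140],[0.0009,0.011,0,0,0,0,140]]'; python3 -c "
from h import *
o=st()"
```

```text
clock: 12.45
position: [0.6012, 0.0016, 0.0377]
eef_rot: [0.737, 0.676, -0.002, 0.001]
force: [-3.2, -17.5, -0.5]
opening: 0.0398
finger_force: 9.0
t 12.45 plate [0.0287 0.0066] pos [0.6012 0.0016 0.0377] yaxis-plate -0.005 F [ -3.2 -17.5  -0.5]
```

```bash
python3 -m jog '[[-0.003,-0.04,0,0,0,0,140],[-0.007,-0.09,0,0,0,0,140],[-0.007,-0.09,0.12,0,0,0,140],[-0.007,-0.09,0.25,0,0,-0.05,81],[-0.007,-0.09,0.28,0,0,-0.1,81],[-0.03,-0.05,0.28,0,0,-0.15,81],[-0.08,0,0.28,0,0,-0.2,81],[-0.13,0.05,0.28,0,0,-0.25,81]]'; python3 -c "
from h import *
o=st(); print((np.r_[W(-.06,.0795),.037]-o['position'])/.4)"
```

```text
clock: 13.45
position: [0.5489, 0.0243, 0.1498]
eef_rot: [0.94, 0.34, 0.0, -0.0]
force: [0.8, 0.0, 0.4]
opening: 0.0603
finger_force: 0.0
t 13.45 plate [-0.0252  0.0249] pos [0.5489 0.0243 0.1498] yaxis-plate -0.796 F [0.8 0.  0.4]
[-0.07558052  0.14299906 -0.28201336]
```

```bash
python3 -m jog '[[-0.03,0.03,0,0,0,-0.05,81],[-0.05,0.07,0,0,0,-0.1,81],[-0.076,0.11,0,0,0,-0.15,81],[-0.076,0.143,0,0,0,-0.2,81],[-0.076,0.143,0,0,0,-0.247,81],[-0.076,0.143,-0.1,0,0,-0.247,81],[-0.076,0.143,-0.2,0,0,-0.247,81],[-0.076,0.143,-0.28,0,0,-0.247,81]]'; python3 -c "
from h import *
o=st(); print((W(-.027,.0795)-W(-.06,.0795))/.4)"
```

```text
clock: 14.45
position: [0.5189, 0.081, 0.0365]
eef_rot: [0.999, -0.039, -0.0, -0.0]
force: [-0.4, -0.5, 0.5]
opening: 0.0602
finger_force: 0.0
t 14.45 plate [-0.0597  0.079 ] pos [0.5189 0.081  0.0365] yaxis-plate -1.567 F [-0.4 -0.5  0.5]
[ 0.08222951 -0.0066752 ]
```

```bash
python3 -m jog '[[0.02,-0.0015,0,0,0,0,81],[0.04,-0.003,0,0,0,0,81],[0.06,-0.005,0,0,0,0,81],[0.075,-0.006,0,0,0,0,81],[0.085,-0.007,0,0,0,0,81],[0.09,-0.0073,0,0,0,0,81],[0.094,-0.0076,0,0,0,0,81],[0.096,-0.0078,0,0,0,0,81]]'; python3 -c "
from h import *
o=st()"
```

```text
clock: 15.45
position: [0.5565, 0.0785, 0.0377]
eef_rot: [0.999, -0.038, -0.001, -0.0]
force: [-6.8, 0.1, 4.3]
opening: 0.0603
finger_force: 3.4
t 15.45 plate [-0.0221  0.0796] pos [0.5565 0.0785 0.0377] yaxis-plate -1.567 F [-6.8  0.1  4.3]
```

```bash
python3 -m jog '[[0.002,0,0,0,0,0,81],[0.004,0,0,0,0,0,81],[0.006,-0.0005,0,0,0,0,81],[0.008,-0.0005,0,0,0,0,81],[0.008,-0.0005,0,0,0,0,81],[0.008,-0.0005,0,0,0,0,81],[0.008,-0.0005,0,0,0,0,81],[0.008,-0.0005,0,0,0,0,81]]'; python3 -c "
from h import *
o=st()"
```

```text
clock: 16.45
position: [0.5572, 0.0781, 0.0377]
eef_rot: [0.999, -0.039, -0.004, 0.0]
force: [-17.3, -2.1, 11.7]
opening: 0.0603
finger_force: 8.0
t 16.45 plate [-0.0213  0.0793] pos [0.5572 0.0781 0.0377] yaxis-plate -1.567 F [-17.3  -2.1  11.7]
```

It's firmly seated at 17 N. I'll back off, lift and clear the view.

```bash
python3 -m jog '[[0,0,0,0,0,0,81],[-0.05,0.004,0,0,0,0,81],[-0.1,0.008,0,0,0,0,81],[-0.1,0.008,0.12,0,0,0,81],[-0.1,0.008,0.27,0,0,0,81],[-0.1,0.008,0.4,0,0,0,81],[-0.13,-0.12,0.45,0,0,0,81],[-0.16,-0.27,0.45,0,0,0,81]]' >/dev/null && python3 -m jog '[[0,-0.15,0,0,0,0,81],[-0.02,-0.3,0,0,0,0,81],[-0.04,-0.45,0,0,0,0,81],[-0.1,-0.6,0,0,0,0,81],[-0.15,-0.75,0,0,0,0,81],[-0.2,-0.85,0,0,0,0,81],[-0.2,-0.85,0,0,0,0,81],[-0.2,-0.85,0,0,0,0,81]]'; python3 -c "
from h import *
o=st(); A=snap('top')['image'][115:225,230:405]; B=snap('scene')['image'][205:305,245:345]
f=lambda a,k:cv2.resize(a,None,fx=k,fy=k,interpolation=cv2.INTER_CUBIC)
cv2.imwrite('pics/c7.png',f(A,4.5)); cv2.imwrite('pics/c8.png',f(B,6))"
```

```text
clock: 18.45
position: [0.4168, -0.3692, 0.2177]
eef_rot: [0.999, -0.038, 0.0, -0.0]
force: [0.9, 0.0, -0.3]
opening: 0.06
finger_force: 0.0
t 18.45 plate [-0.125  -0.3779] pos [ 0.4168 -0.3692  0.2177] yaxis-plate -1.566 F [ 0.9  0.  -0.3]
```

View pics/c7.png

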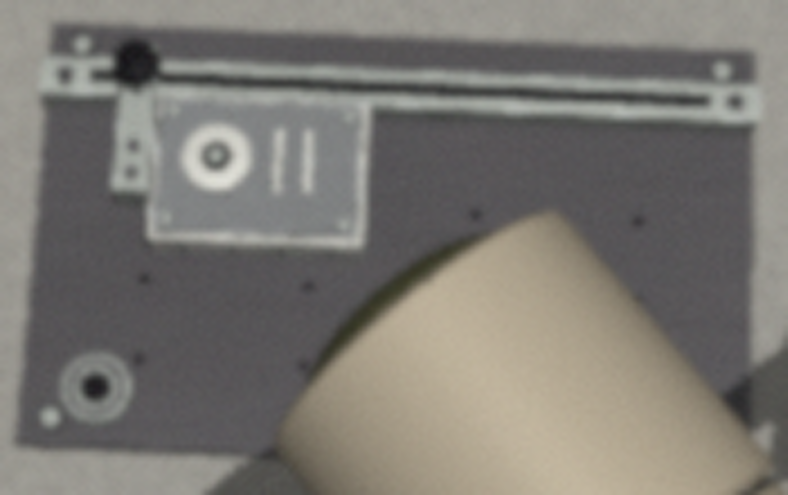

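View pics/c8.png

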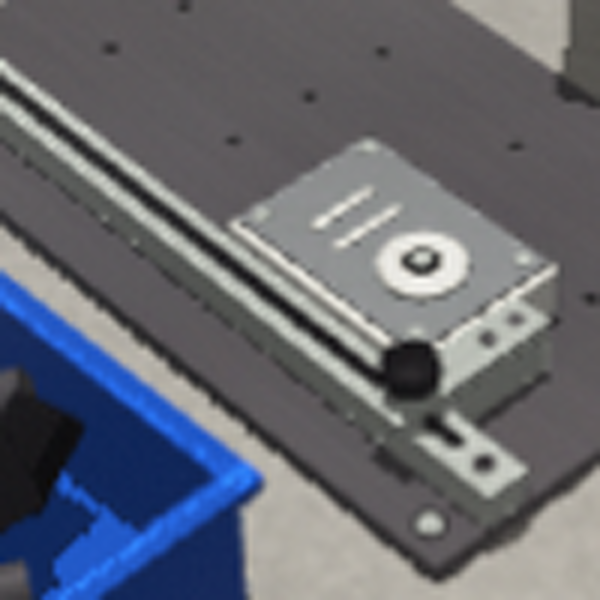

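Both views show the far side along the fence and the left end against the stop: case rim at crop (150,97) to (370,107), stop's edge at about x=150. The bearing is unmoved at (96,387) and the fingers are clear.

```bash
python3 -c "
from h import *
print(r.sign_off())"
```

```text
the job is handed in; nothing more can be done
None
```

I slid the gear case flush along the fence and up against the end stop using pushes only, backed the fingers clear and handed the job in at about 18.5 s; the final pictures show it seated and the bearing unmoved, but I got no verdict back.

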